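# Shift the welding turntable's gearbox into third

## Robot

A 6-joint arm with a two-finger parallel gripper is mounted at the origin on the work surface. World frame = base frame: x ahead of the robot, y to its left, z up, the work surface at z = 0. Lengths are in m, angles in rad, forces in N, time in s.
With the tool pointing down it reaches from about 0.4 to 0.825 m from the base axis. Payload 7 kg.
Tool frame: the origin (TCP) lies midway between the tips of the shut fingers; the grasp point (between the pads) lies 19 mm behind it; z points along the fingers, y is the line along which they close (so a half turn about z gives the same grasp; the last joint's range is limited). The gripper opens to 88 mm and grips with 3 to 60 N. Pads are 19 mm wide; open, the fingers measure 130 mm over their backs; the gripper's body (78 mm by 193 mm) begins 47 mm behind the grasp point.
Start: joints at [-0.917, 0.359, 0.012, 0, -1.224, -0.288], TCP at [0.241, -0.63, 0.227] pointing down, gripper open.
Joint ranges: [-3.07, 3.07], [-1.43, 2.12], [-1.02, 1.25], [-3.03, 1.67], [-3.05, -0], [-3.03, 3.03]. Speed limits (rad/s): [2.39, 2.39, 3.01, 3.14, 3.14, 3.14].

## Interface

Orientations are given as [roll, pitch, yaw] about the fixed x, y, z axes, in that order (R = Rz(yaw) Ry(pitch) Rx(roll)).
In Python, from station import monitor, viewer, arm gives the robot as it stands.
- The arm moves only by the tool move_arm, never from a script. Its argument "deltas" is a list that holds one entry, the list of rows, each a list of 7 numbers: the turn, a rotation vector about the tool's x, y, z in degrees, then the shift along the tool's x, y, z in m, then the finger opening in m, from 0 to 0.0876. A call has 1 to 12 rows; each row is the pose to reach, as a shift and turn from the pose commanded when the call began, along the tool's axes at that moment; what a row does not reach only later rows make up. A row lasts 1/12 s, in which the tool goes at most 41.7 mm and 7.16 degrees, less where a joint would pass 70% of its speed; a pose out of reach is approached as far as the arm can. A call with a gripper value outside its range is refused whole. The fingers move at their own pace and stop on an object; "force" is the grip in N (left out, the last holds). Time passes only in rows, so rows that repeat a pose let the fingers close. It gives the time, the measured TCP pose, the force and the opening at its end, in the units of the state.
- monitor.get_state(): the state, without advancing time (a new reading comes with each control period).
- viewer.grab_frame(name): name is "scene" or "top"; returns a dict with "frame" (480x640x3 uint8, blue, green, red), "vfov" (degrees; the focal length in pixels is half the picture's height over the tangent of half this angle, whatever the lens; pixels are square), "cx", "cy" (the principal point, pixels), "xyz" and "orientation" of the camera in the world. Camera axes: x right, y down, z forward; pixel columns grow to the right and rows downward; lengths in m; the calibration is good to about 2 mm. A picture is of the moment at which its call begins. There is no depth.
- arm.job_done(): hands the job in, once; it reports no verdict.
The state is a dict: "t": time; "q": joint angles; "qd": joint speeds; "joint_efforts": joint torques, N m; "eef_pos": TCP position; "ee_rot": TCP orientation; "force": force on the tool from outside, world axes, zero at the start; "moment": the same for the moment, N m; "width": finger opening in m.
Only numpy, scipy, OpenCV 4.12 (cv2) and the standard library are available. Lean on these libraries where they do the work, as an engineer would, in place of code of your own. Each camera call takes 0.05 s, during which the arm holds its last target. There are 200 camera calls.

## Task

Put the welding turntable into third gear: push its ball-topped gear lever through the H gate, out of the left leg, across the middle channel and fully home into the far slot of the right leg (the one with three studs beside it; far and right as seen from the robot's side). Only push with the outside of the fingers, never take the lever or its knob between them, and do not force it against the gate. Leave everything else on the bench and the turntable where it stands.

Things in the scene. Friction and masses are not known exactly. Their poses are not given: they have to be found in the camera images.
- turntable_unit: Bench welding turntable and its change gearbox, one heavy unit bolted down. Grey gear case 200 x 170 mm, top 100 mm up, motor behind it (to 245 mm behind the origin, 143 mm high). Origin: on the bench under the middle of the H gate. Axes: x away from the operator (robot's side), y to his left, z up; turned up to 0.4 rad from the world's. Near, far, left, right mean these axes.
- face_plate (a point): Centre of the top of the unit's round steel face plate: 320 mm across, 135 mm above the bench, 290 mm to the right of the gate. Between it and the gear case is a yellow coupling guard, 74 mm high.
- gate_middle (a point): Middle of the H gate, on top of its plate, 133 mm above the bench. Aluminium plate 130 mm (x) by 120 mm (y), 8 mm thick, on a low tower on the gear case. The cut H: two legs running near-far, centre lines 18 mm left and right of the middle, ending 33 mm before and behind it, joined by a cross channel through the middle. Legs and channel are 18 mm wide.
- third_mark (a point): On the plate beside the far right slot (third): the middle one of its row of three studs, 27 mm behind and 45 mm right of the gate's middle. Small black studs (6 mm) beside the slots give the gears: far left one, near left two, far right three, near right four. The two tongues of plate between the legs have rounded ends.
- shift_lever: Gear lever: steel stem 12 mm thick with a black ball knob. Origin: its pivot inside the case, under the gate's middle, 45 mm above the bench (84 mm below mid-plate); z along the stem to the knob. No spring: it stays where left. A push of 3 to 5 N on the knob moves it where the gate is free. The stem has 3 mm play to each side in the slots, the knob so about 6 mm.
- knob (a point): Centre of the ball knob, 40 mm across, 180 mm from the pivot along the stem; 212 to 225 mm above the bench. With a = fore_aft, b = sideways it lies, from the pivot in the unit's axes, at (0.180 cos b sin a, -0.180 sin b, 0.180 cos b cos a) m. Fully home in a slot it is about 54 mm before or behind, and 38 mm left or right of, its upright place.
- fore_aft (a joint): Lean of the lever away from the operator (rad), along the unit's x: 0 in the cross channel, about +0.31 fully home at the end of a far slot (first, third), about -0.31 at the end of a near slot (second, fourth). At the start it is anywhere along the left leg.
- sideways (a joint): Lean of the lever to the operator's right (rad), along the unit's -y: about -0.21 in the left leg (first, second), +0.21 in the right leg (third, fourth), 0 midway; play in the gate makes it up to 0.035 more or less. -0.21 at the start.
- pipe_flange: Pipe flange with a stub of pipe, plain steel, 115 mm across, 70 mm high, standing on the turntable's face plate (which lies 135 mm above the bench); origin at the centre of its underside. A bystander.
- magnet_square: Small L-shaped magnetic welding square, 50 x 50 x 14 mm, lying on the near part of the face plate; origin in the middle of its underside. A bystander.
- spray_can: Spray can, 65 mm across, 195 mm high, standing on the bench left of the gearbox; origin at the centre of its underside. A bystander.
- paste_jar: Low jar with a black lid, 66 mm across, 60 mm high, standing on the bench left of the motor; origin at the centre of its underside. A bystander.
- chipping_hammer: Chipping hammer, 280 mm long, lying at the left on the bench; origin mid-length, underneath. A bystander.
- wire_brush: Wire brush, 270 mm long, lying at the left on the bench beyond the hammer; origin mid-length, underneath. A bystander.
- bar_clamp: Steel bar clamp, about 290 x 110 mm, 20 mm thick, lying flat at the right on the bench; origin at the middle of its bar, underneath. A bystander.
- tip_cup: Open metal cup, 60 mm across, 70 mm high, standing on the unit's bedplate (12 mm thick) in front of the yellow guard; origin at the centre of its underside. A bystander.

How it is judged:
By the outcome, as a careful person would: the job done as asked, in the order asked, and still so for the second after the job is handed in, with the robot touching nothing.
It also fails if it takes over 51 s, if anything falls off the work surface, if the arm or the gripper's body presses on something with over 40 N, if the wrist force passes 120 N, or if a joint passes its speed limit or range.

## Working session

There is one attempt and no reset: what is moved stays moved. The work goes in short steps, Python scripts to look and compute and a tool call to move; the robot and the scene stay as the last step left them, time stands still between calls to the robot, and variables do not carry over. Pictures are saved under pics/ and viewed, on a budget of 10 in all, crops included, one or two more only if the job needs it, and the job is handed in when it is done.

Besides the shell and the picture viewer there is one more tool, called after "Emit:" as name(argument=value, ...), one argument or row to a line, values as JSON. move_arm: Moves the arm, as the interface text tells. Its arguments: {"type":"object","properties":{"deltas":{"type":"array","items":{"type":"array","items":{"type":"array","items":{"type":"number"}}}},"force":{"type":"number"}},"required":["deltas"]}

```bash
mkdir -p pics
python3 - <<'E'
from station import monitor, viewer, arm
import cv2,json
s=monitor.get_state()
print({k:s[k] for k in('t','eef_pos','ee_rot','force','width')})
for n in('scene','top'):
    f=viewer.grab_frame(n); cv2.imwrite(f'pics/{n}0.png',f['frame'])
    print(n,{k:v for k,v in f.items() if k!='frame'})
E
```

```text
{'t': 0.0, 'eef_pos': array([ 0.24122927, -0.62989116,  0.22561145]), 'ee_rot': array([ 3.13990778e+00, -1.75237405e-04, -2.77591025e+00]), 'force': array([ 0.39960997,  0.54499251, -0.38982461]), 'width': 0.08756711713821419}
scene {'vfov': 47.7915325168171, 'cx': 329.9368711160447, 'cy': 236.590487555545, 'xyz': array([ 1.2442272 , -0.53267485,  1.42233507]), 'orientation': array([-2.51855012e+00,  1.65608700e-04,  9.03258823e-01])}
top {'vfov': 50.12783771747704, 'cx': 310.54679508436396, 'cy': 237.94302949662966, 'xyz': array([0.20488939, 0.00538637, 1.53072721]), 'orientation': array([-2.92581502e+00,  2.51151438e-03, -1.58773700e+00])}
```

View pics/scene0.png

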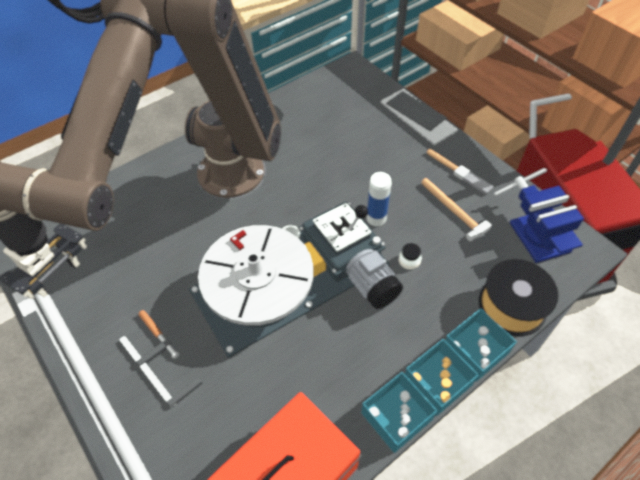

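View pics/top0.png

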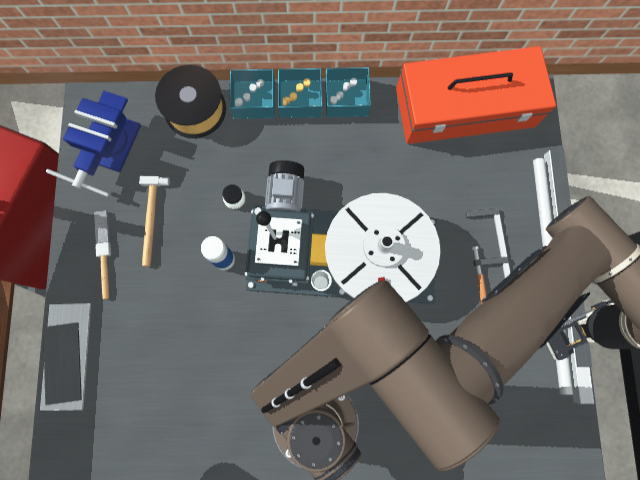

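The top view shows the gate around (279,242) and the knob at (264,218). The scene view shows the gate at about (342,227) and the knob at (362,212). I'll zoom in on both.

Run:
```python
import cv2,numpy as np
a=cv2.imread('pics/top0.png')[195:295,240:340]; b=cv2.imread('pics/scene0.png')[185:285,295:395]
im=np.hstack([cv2.resize(x,(400,400),interpolation=cv2.INTER_CUBIC) for x in(a,b)])
cv2.imwrite('pics/crop0.png',im)
```

```text
(no output)
```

View pics/crop0.png

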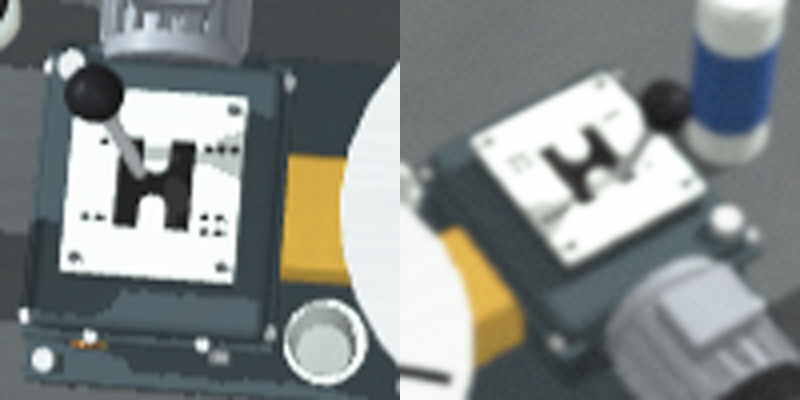

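Top crop, plate corners: near-left (60,270), near-right (235,283), far-right (248,98); knob (94,93). Scene crop, after subtracting 400 from the columns: near-right (72,142), near-left (213,70), far-left (305,187), far-right (168,267); knob (265,104). I'll fit the unit pose and the lever angles together.

```bash
cat > h.py <<'E'
import numpy as np
from scipy.spatial.transform import Rotation as R
from scipy.optimize import least_squares
def proj(f,P):
    C=R.from_euler('xyz',f['orientation']).as_matrix(); p=(np.atleast_2d(P)-f['xyz'])@C
    F=240/np.tan(np.radians(f['vfov']/2))
    return p[:,:2]/p[:,2:]*F+[f['cx'],f['cy']]
def knob(a,b): return np.array([.18*np.cos(b)*np.sin(a),-.18*np.sin(b),.045+.18*np.cos(b)*np.cos(a)])
def toW(p,L): return np.atleast_2d(L)@R.from_euler('z',p[2]).as_matrix().T+[p[0],p[1],0]
E
python3 - <<'E'
from h import *
from station import viewer
fr={n:viewer.grab_frame(n) for n in('top','scene')}
NL,NR,FR,FL=[-.065,.06,.133],[-.065,-.06,.133],[.065,-.06,.133],[.065,.06,.133]
M3=[.027,-.045,.133]
q=lambda c,o:(np.array(c)+.5)/4-.5+o
T=q([(60,270),(235,283),(248,98),(222,150),(94,93)],[240,195])
S=q([(72,142),(213,70),(305,187),(168,267),(265,104)],[295,185])
def res(p):
    k=knob(p[3],p[4])
    return np.concatenate([proj(fr['top'],toW(p,[NL,NR,FR,M3,k]))-T, proj(fr['scene'],toW(p,[NR,NL,FL,FR,k]))-S]).ravel()
r=least_squares(res,[.5,.1,0,.2,-.21]); print(r.x.round(4)); print(r.fun.reshape(-1,2).round(1))
p=r.x; print('knob',toW(p,knob(p[3],p[4])),'end3',toW(p,knob(.31,.21)))
E
```

```text
[ 0.5066  0.0933 -0.0955  0.2189 -0.2168]
[[ 0.  -0.7]
 [-0.4 -0.6]
 [ 0.2  0.1]
 [ 0.2 -0.2]
 [ 0.   0.4]
 [ 0.5 -0.5]
 [-1.5  0.7]
 [-0.   0.2]
 [ 0.2 -1.6]
 [ 0.2  0.4]]
knob [[0.54826198 0.12817059 0.21659094]] end3 [[0.55644755 0.05079847 0.2126541 ]]
```

```bash
cat >> h.py <<'E'
U=np.array([.5066,.0933,-.0955])
def delta(L):  # unit-frame target (x,y,z world height), tool down aligned with unit
    from station import monitor
    s=monitor.get_state(); A=R.from_euler('xyz',s['ee_rot']); B=R.from_euler('xyz',[np.pi,0,U[2]+np.pi])
    w=toW(U,L)[0]
    cur=R.from_euler('z',-U[2]).apply(s['eef_pos']-[U[0],U[1],0])
    print('t',round(s['t'],2),'tcp unit',cur.round(4),'F unit',R.from_euler('z',-U[2]).apply(s['force']).round(1),'w',round(s['width'],4))
    print('turn',np.degrees((A.inv()*B).as_rotvec()).round(1),'shift',A.inv().apply(w-s['eef_pos']).round(4),'world',w.round(3))
E
python3 -c "
from h import *
delta([.09,.039,.33])"
```

```text
t 0.2 tcp unit [-0.1951 -0.7454  0.226 ] F unit [ 0.2 -0.1 -0.4] w 0.0876
turn [ 0.1 -0.  26.4] shift [-0.6044  0.5757 -0.1035] world [0.6   0.124 0.33 ]
```

Emit:
move_arm(
  deltas=[
    [[0,0,0,0,0,-0.04,0.0],[0,0,0,0,0,-0.08,0.0],[0,0,0,0,0,-0.104,0.0],[0,0,4,-0.03,0.03,-0.104,0.0],[0,0,8,-0.057,0.054,-0.104,0.0],[0,0,12,-0.084,0.08,-0.104,0.0],[0,0,16,-0.112,0.107,-0.104,0.0],[0,0,20,-0.14,0.133,-0.104,0.0],[0,0,24,-0.168,0.16,-0.104,0.0],[0,0,26.4,-0.196,0.187,-0.104,0.0],[0,0,26.4,-0.224,0.213,-0.104,0.0],[0,0,26.4,-0.25,0.238,-0.104,0.0]],
  ],
  force=20,
)

```text
t: 1.2
eef_pos: [0.3901, -0.3167, 0.3307]
ee_rot: [3.142, 0.0, 3.046]
force: [1.2, -0.6, 0.2]
width: 0.0133
```

```bash
python3 -c "
from h import *
delta([.09,.039,.33])"
```

```text
t 1.2 tcp unit [-0.0769 -0.4193  0.3307] F unit [ 1.2 -0.5  0.2] w 0.0133
turn [0. 0. 0.] shift [-0.1671  0.4582  0.0008] world [0.6   0.124 0.33 ]
```

Emit:
move_arm(
  deltas=[
    [[0,0,0,-0.014,0.038,0,0.0],[0,0,0,-0.028,0.076,0,0.0],[0,0,0,-0.042,0.115,0,0.0],[0,0,0,-0.056,0.153,0,0.0],[0,0,0,-0.07,0.191,0,0.0],[0,0,0,-0.084,0.229,0,0.0],[0,0,0,-0.098,0.267,0,0.0],[0,0,0,-0.112,0.305,0,0.0],[0,0,0,-0.126,0.343,0,0.0],[0,0,0,-0.14,0.382,0,0.0],[0,0,0,-0.154,0.42,0,0.0],[0,0,0,-0.167,0.458,0,0.0]],
  ],
)

```text
t: 2.2
eef_pos: [0.5998, 0.1235, 0.3305]
ee_rot: [3.142, 0.0, 3.047]
force: [0.7, -0.2, 0.8]
width: 0.0005
```

Run:
```python
from h import *
from station import viewer
import cv2
delta([.09,.039,.205])
ims=[]
for n in('top','scene'):
    f=viewer.grab_frame(n); print(n,proj(f,toW(U,[[0,0,.133],[.038,.039,.2166]])).round(0).tolist())
    ims.append(f['frame'])
a=ims[0][160:310,210:360]; b=ims[1][140:290,290:440]
cv2.imwrite('pics/c1.png',np.hstack([cv2.resize(x,(400,400),interpolation=cv2.INTER_CUBIC) for x in(a,b)]))
```

```text
t 2.2 tcp unit [0.0899 0.0389 0.3305] F unit [ 0.8 -0.1  0.8] w 0.0005
turn [0. 0. 0.] shift [-1.000e-04  1.000e-04  1.255e-01] world [0.6   0.124 0.205]
top [[278.0, 240.0], [263.0, 218.0]]
scene [[342.0, 226.0], [361.0, 211.0]]
```

View pics/c1.png

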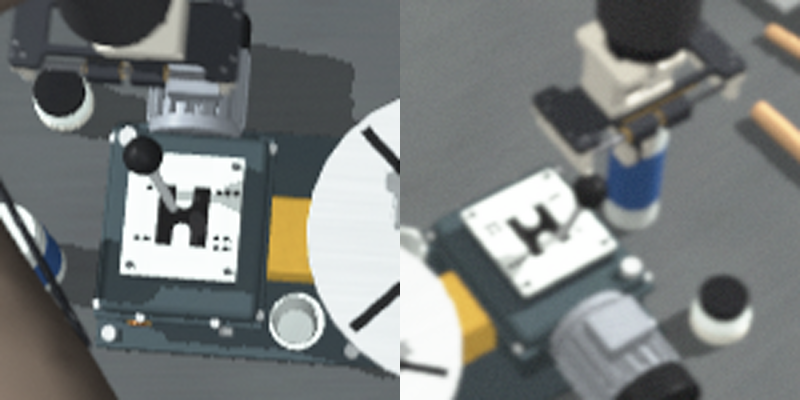

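The shut fingers hang behind the knob with clear room to descend: top crop, knob (142,155), gripper at (125,65). I'll go down and approach to just short of contact.

Emit:
move_arm(
  deltas=[
    [[0,0,0,0,0,0.03,0.0],[0,0,0,0,0,0.06,0.0],[0,0,0,0,0,0.09,0.0],[0,0,0,0,0,0.11,0.0],[0,0,0,0,0,0.125,0.0],[0,0,0,0,0,0.125,0.0],[0,0,0,0.006,0,0.125,0.0],[0,0,0,0.012,0,0.125,0.0],[0,0,0,0.017,0,0.125,0.0],[0,0,0,0.02,0,0.125,0.0],[0,0,0,0.023,0,0.125,0.0],[0,0,0,0.026,0,0.125,0.0]],
  ],
)

```text
t: 3.3
eef_pos: [0.5744, 0.1244, 0.207]
ee_rot: [3.14, 0.003, 3.047]
force: [5.1, -0.4, 3.8]
width: 0.0003
```

Emit:
move_arm(
  deltas=[
    [[0,0,0,0.003,0,0,0.0],[0,0,0,0.006,0,0,0.0],[0,0,0,0.009,0,0,0.0],[0,0,0,0.012,0,0,0.0],[0,0,0,0.015,0,0,0.0],[0,0,0,0.018,0,0,0.0],[0,0,0,0.02,0,0,0.0]],
  ],
)

```text
t: 3.88
eef_pos: [0.5538, 0.1261, 0.206]
ee_rot: [3.141, 0.001, 3.047]
force: [5.0, 1.1, 2.2]
width: 0.0008
```

Run:
```python
from h import *
from station import viewer
import cv2
delta([.0295,.039,.205])
ims=[]
for n in('top','scene'):
    f=viewer.grab_frame(n); print(n,proj(f,toW(U,[knob(a,-.21) for a in(0,.05,.1,.15)])).round(1).tolist())
    ims.append(f['frame'])
a=ims[0][160:310,210:360]; b=ims[1][160:260,310:410]
cv2.imwrite('pics/c2.png',np.hstack([cv2.resize(x,(400,400),interpolation=cv2.INTER_CUBIC) for x in(a,b)]))
```

```text
t 3.88 tcp unit [0.0438 0.0371 0.206 ] F unit [4.9 1.6 2.2] w 0.0008
turn [0.  0.1 0. ] shift [0.0143 0.0019 0.001 ] world [0.54  0.129 0.205]
top [[262.0, 232.0], [262.4, 228.7], [262.7, 225.6], [263.1, 222.5]]
scene [[353.2, 201.4], [355.0, 203.5], [356.7, 205.6], [358.4, 207.9]]
```

View pics/c2.png

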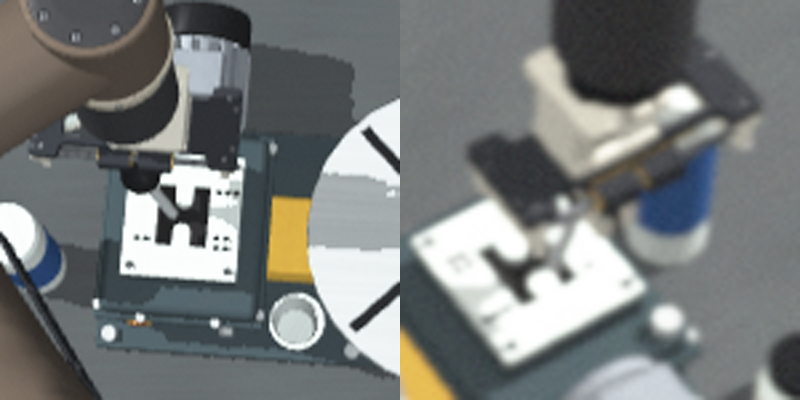

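The push works as planned: the knob, partly hidden at (143,178) in the top crop, follows at about 5 N. On to the channel, then back off and rise to check.

Emit:
move_arm(
  deltas=[
    [[0,0,0,0.003,0,0,0.0],[0,0,0,0.006,0,0,0.0],[0,0,0,0.009,0,0,0.0],[0,0,0,0.012,0,0,0.0],[0,0,0,0.014,0,0,0.0],[0,0,0,0.014,0,0,0.0],[0,0,0,0.0,0,0,0.0],[0,0,0,-0.03,0,0,0.0],[0,0,0,-0.05,0,0,0.0],[0,0,0,-0.05,0,-0.04,0.0],[0,0,0,-0.05,0,-0.08,0.0],[0,0,0,-0.05,0,-0.11,0.0]],
  ],
)

```text
t: 4.98
eef_pos: [0.6026, 0.1204, 0.3165]
ee_rot: [-3.14, -0.003, 3.046]
force: [-0.8, 0.3, 1.4]
width: 0.0006
```

Run:
```python
from h import *
from station import viewer
import cv2
delta([0,.105,.31])
ims=[]
for n in('top','scene'):
    f=viewer.grab_frame(n); print(n,proj(f,toW(U,[knob(a,-.21) for a in(0,.05)])).round(1).tolist())
    ims.append(f['frame'])
a=ims[0][195:295,230:330]; b=ims[1][160:260,310:410]
cv2.imwrite('pics/c3.png',np.hstack([cv2.resize(x,(400,400),interpolation=cv2.INTER_CUBIC) for x in(a,b)]))
```

```text
t 4.98 tcp unit [0.0929 0.0361 0.3165] F unit [-0.8  0.2  1.4] w 0.0006
turn [-0.1 -0.2  0. ] shift [0.0929 0.0689 0.0066] world [0.517 0.198 0.31 ]
top [[262.0, 232.0], [262.4, 228.7]]
scene [[353.2, 201.4], [355.0, 203.5]]
```

View pics/c3.png

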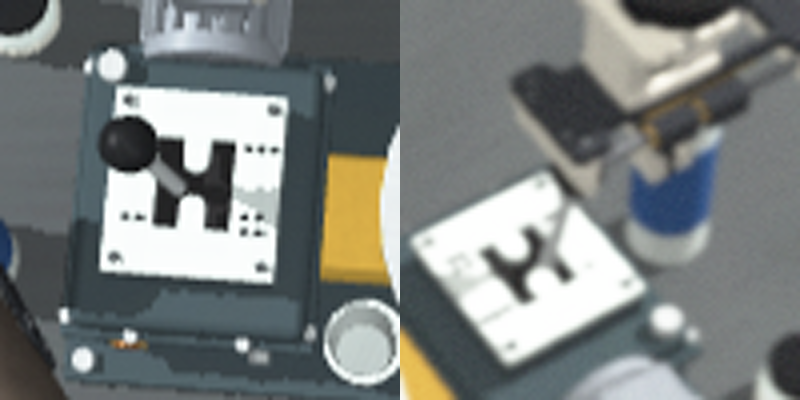

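The knob is at top crop (128,143), i.e. pixel (261.6,230.4): a ≈ 0.02, within the channel's play. The lever still lies in the left leg and is level with the cross channel. Next, move to its left side.

Emit:
move_arm(
  deltas=[
    [[0,0,0,0.03,0.022,0,0.0],[0,0,0,0.06,0.045,0,0.0],[0,0,0,0.09,0.069,0,0.0],[0,0,0,0.09,0.069,0,0.0],[0,0,0,0.09,0.069,0.03,0.0],[0,0,0,0.09,0.069,0.06,0.0],[0,0,0,0.09,0.069,0.09,0.0],[0,0,0,0.09,0.069,0.111,0.0],[0,0,0,0.09,0.069,0.111,0.0],[0,0,0,0.09,0.059,0.111,0.0],[0,0,0,0.09,0.054,0.111,0.0],[0,0,0,0.09,0.05,0.111,0.0]],
  ],
)

```text
t: 6.08
eef_pos: [0.5189, 0.1788, 0.206]
ee_rot: [3.141, 0.001, 3.046]
force: [0.3, 0.0, 1.2]
width: 0.0004
```

```bash
python3 -c "
from h import *
delta([.003,.003,.205])"
```

```text
t 6.08 tcp unit [0.004  0.0863 0.206 ] F unit [0.3 0.  1.2] w 0.0004
turn [0.  0.1 0. ] shift [ 0.0011 -0.0833  0.0009] world [0.51  0.096 0.205]
```

Emit:
move_arm(
  deltas=[
    [[0,0,0,0,-0.003,0,0.0],[0,0,0,0,-0.006,0,0.0],[0,0,0,0,-0.009,0,0.0],[0,0,0,0,-0.012,0,0.0],[0,0,0,0,-0.015,0,0.0],[0,0,0,0,-0.018,0,0.0],[0,0,0,0,-0.021,0,0.0],[0,0,0,0,-0.024,0,0.0]],
  ],
)

```text
t: 6.75
eef_pos: [0.5174, 0.1566, 0.2057]
ee_rot: [3.139, 0.003, 3.047]
force: [-0.3, 4.9, 5.9]
width: 0.0004
```

```bash
python3 -c "
from h import *
delta([.003,.003,.205])"
```

```text
t 6.75 tcp unit [0.0048 0.0641 0.2057] F unit [-0.7  4.9  5.9] w 0.0004
turn [0.2 0.2 0.1] shift [ 0.0018 -0.0611  0.0006] world [0.51  0.096 0.205]
```

The lever moves freely at 4.9 N. Continuing across.

Emit:
move_arm(
  deltas=[
    [[0,0,0,0,-0.003,0,0.0],[0,0,0,0,-0.006,0,0.0],[0,0,0,0,-0.009,0,0.0],[0,0,0,0,-0.012,0,0.0],[0,0,0,0,-0.015,0,0.0],[0,0,0,0,-0.018,0,0.0],[0,0,0,0,-0.021,0,0.0],[0,0,0,0,-0.024,0,0.0],[0,0,0,0,-0.027,0,0.0],[0,0,0,0,-0.03,0,0.0],[0,0,0,0,-0.033,0,0.0],[0,0,0,0,-0.036,0,0.0]],
  ],
)

```text
t: 7.75
eef_pos: [0.5127, 0.1192, 0.2045]
ee_rot: [-3.141, -0.0, 3.047]
force: [1.3, 3.8, 4.5]
width: 0.0005
```

```bash
python3 -c "
from h import *
delta([.003,.003,.205])"
```

```text
t 7.75 tcp unit [0.0036 0.0264 0.2045] F unit [0.9 3.9 4.5] w 0.0005
turn [-0. -0.  0.] shift [ 0.0006 -0.0234 -0.0005] world [0.51  0.096 0.205]
```

Emit:
move_arm(
  deltas=[
    [[0,0,0,0,-0.003,0,0.0],[0,0,0,0,-0.006,0,0.0],[0,0,0,0,-0.009,0,0.0],[0,0,0,0,-0.012,0,0.0],[0,0,0,0,-0.014,0,0.0],[0,0,0,0,-0.016,0,0.0],[0,0,0,0,-0.018,0,0.0],[0,0,0,0,-0.02,0,0.0]],
  ],
)

```text
t: 8.42
eef_pos: [0.5108, 0.0995, 0.2043]
ee_rot: [-3.141, -0.001, 3.047]
force: [1.6, 2.8, 0.5]
width: 0.0007
```

```bash
python3 -c "
from h import *
delta([.003,.003,.205])"
```

```text
t 8.42 tcp unit [0.0035 0.0066 0.2043] F unit [1.3 3.  0.5] w 0.0007
turn [-0. -0.  0.] shift [ 0.0005 -0.0036 -0.0007] world [0.51  0.096 0.205]
```

Emit:
move_arm(
  deltas=[
    [[0,0,0,0,-0.002,0,0.0],[0,0,0,0,-0.004,0,0.0],[0,0,0,0,-0.004,0,0.0],[0,0,0,0,0.02,0,0.0],[0,0,0,0,0.03,0,0.0],[0,0,0,0,0.03,-0.04,0.0],[0,0,0,0,0.03,-0.08,0.0],[0,0,0,0,0.03,-0.11,0.0],[0,0,0,0.03,0.03,-0.11,0.0],[0,0,0,0.06,0.01,-0.11,0.0],[0,0,0,0.09,-0.02,-0.11,0.0],[0,0,0,0.1,-0.045,-0.11,0.0]],
  ],
)

```text
t: 9.42
eef_pos: [0.4037, 0.063, 0.3142]
ee_rot: [-3.141, -0.001, 3.048]
force: [-0.6, -0.2, -0.0]
width: 0.0008
```

Run:
```python
from h import *
from station import viewer
import cv2
delta([-.05,-.038,.205])
ims=[]
for n in('top','scene'):
    f=viewer.grab_frame(n); print(n,proj(f,toW(U,[knob(a,.21) for a in(0,.05)])).round(1).tolist())
    ims.append(f['frame'])
a=ims[0][195:295,230:330]; b=ims[1][160:260,290:390]
cv2.imwrite('pics/c4.png',np.hstack([cv2.resize(x,(400,400),interpolation=cv2.INTER_CUBIC) for x in(a,b)]))
```

```text
t 9.42 tcp unit [-0.0995 -0.04    0.3142] F unit [-0.5 -0.3 -0. ] w 0.0008
turn [-0.  -0.1  0.1] shift [-0.0497  0.002   0.1092] world [0.453 0.06  0.205]
top [[290.6, 234.2], [290.9, 230.9]]
scene [[331.2, 212.6], [332.9, 214.7]]
```

View pics/c4.png

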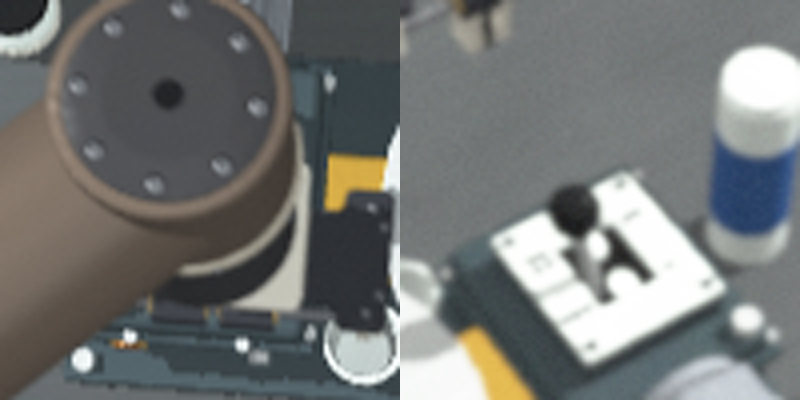

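The scene crop puts the knob at (576,210), i.e. pixel (333.6,212.1), so b ≈ 0.17. It is a few mm short of the right leg, so the fingers are thinner than I assumed. I'll go back and push a little further sideways.

Emit:
move_arm(
  deltas=[
    [[0,0,0,0,0.035,0,0.0],[0,0,0,-0.03,0.06,0,0.0],[0,0,0,-0.065,0.075,0,0.0],[0,0,0,-0.1,0.075,0,0.0],[0,0,0,-0.1,0.075,0,0.0],[0,0,0,-0.1,0.075,0.035,0.0],[0,0,0,-0.1,0.075,0.07,0.0],[0,0,0,-0.1,0.075,0.1,0.0],[0,0,0,-0.1,0.075,0.109,0.0],[0,0,0,-0.1,0.062,0.109,0.0],[0,0,0,-0.1,0.05,0.109,0.0],[0,0,0,-0.1,0.045,0.109,0.0]],
  ],
)

```text
t: 10.52
eef_pos: [0.5115, 0.0985, 0.2071]
ee_rot: [3.141, 0.001, 3.047]
force: [0.3, -0.2, 0.2]
width: 0.0004
```

Emit:
move_arm(
  deltas=[
    [[0,0,0,0,-0.002,0,0.0],[0,0,0,0,-0.004,0,0.0],[0,0,0,0,-0.006,0,0.0],[0,0,0,0,-0.007,0,0.0],[0,0,0,0,-0.008,0,0.0]],
  ],
)

```text
t: 10.93
eef_pos: [0.5108, 0.0923, 0.2063]
ee_rot: [3.14, 0.002, 3.047]
force: [0.2, 3.0, 1.7]
width: 0.0001
```

```bash
python3 -c "
from h import *
delta([.0,-.004,.205])"
```

```text
t 10.93 tcp unit [ 0.0043 -0.0006  0.2063] F unit [-0.1  3.   1.7] w 0.0001
turn [0.1 0.1 0. ] shift [ 0.0043 -0.0034  0.0013] world [0.506 0.089 0.205]
```

Emit:
move_arm(
  deltas=[
    [[0,0,0,0,-0.002,0,0.0],[0,0,0,0,-0.003,0,0.0],[0,0,0,0,-0.003,0,0.0]],
  ],
)

```text
t: 11.18
eef_pos: [0.5101, 0.0888, 0.2057]
ee_rot: [3.141, 0.0, 3.047]
force: [1.4, 2.3, 1.2]
width: 0.0
```

Emit:
move_arm(
  deltas=[
    [[0,0,0,0,-0.001,0,0.0],[0,0,0,0,-0.002,0,0.0],[0,0,0,0,-0.002,0,0.0]],
  ],
)

```text
t: 11.43
eef_pos: [0.5099, 0.087, 0.2055]
ee_rot: [3.141, 0.0, 3.047]
force: [1.2, 3.7, 1.0]
width: 0.0008
```

Run:
```python
from h import *
from station import viewer
import cv2
delta([.0,-.004,.205])
f=viewer.grab_frame('scene'); print(proj(f,toW(U,[knob(0,b) for b in(.17,.21,.24)])).round(1).tolist())
cv2.imwrite('pics/c5.png',cv2.resize(f['frame'][150:270,280:400],(600,600),interpolation=cv2.INTER_CUBIC))
```

```text
t 11.43 tcp unit [ 0.0039 -0.006   0.2055] F unit [0.8 3.8 1. ] w 0.0008
turn [0. 0. 0.] shift [0.0039 0.002  0.0005] world [0.506 0.089 0.205]
[[333.3, 211.2], [331.2, 212.6], [329.7, 213.7]]
```

View pics/c5.png

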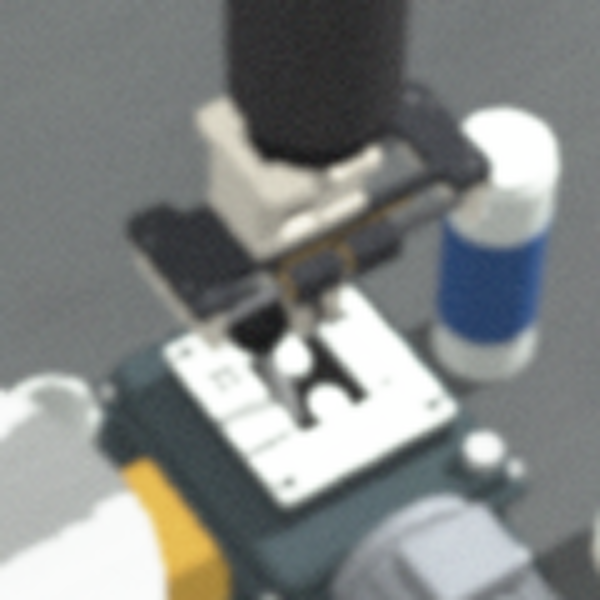

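The fingers have moved 8.6 mm past the first stop, so b ≈ 0.215. The stem, at about (285,390) in the crop, now sits in the right leg and the force is still only 4 N. Next, go to the near side of the knob.

Emit:
move_arm(
  deltas=[
    [[0,0,0,0,0.02,0,0.0],[0,0,0,0,0.03,0,0.0],[0,0,0,0,0.03,-0.04,0.0],[0,0,0,0,0.03,-0.08,0.0],[0,0,0,0.03,0.02,-0.08,0.0],[0,0,0,0.06,-0.01,-0.08,0.0],[0,0,0,0.069,-0.032,-0.08,0.0],[0,0,0,0.069,-0.032,-0.08,0.0],[0,0,0,0.069,-0.032,-0.04,0.0],[0,0,0,0.069,-0.032,0.0,0.0],[0,0,0,0.069,-0.032,0.0,0.0]],
  ],
)

```text
t: 12.4
eef_pos: [0.4332, 0.0594, 0.199]
ee_rot: [-3.136, -0.01, 3.045]
force: [-2.1, -0.9, -2.7]
width: 0.0003
```

Emit:
move_arm(
  deltas=[
    [[0,0,0,-0.008,0,0,0.0],[0,0,0,-0.016,0,0,0.0],[0,0,0,-0.022,0,0,0.0],[0,0,0,-0.028,0,0,0.0],[0,0,0,-0.032,0,0,0.0],[0,0,0,-0.036,0,0,0.0],[0,0,0,-0.039,0,0,0.0],[0,0,0,-0.042,0,0,0.0],[0,0,0,-0.045,0,0,0.0]],
  ],
)

```text
t: 13.15
eef_pos: [0.4826, 0.057, 0.2056]
ee_rot: [-3.141, -0.001, 3.046]
force: [-4.1, 0.1, 2.8]
width: 0.0009
```

```bash
python3 -c "
from h import *
delta([.027,-.038,.205])"
```

```text
t 13.15 tcp unit [-0.0205 -0.0384  0.2056] F unit [-4.1 -0.3  2.8] w 0.0009
turn [-0. -0.  0.] shift [-0.0475  0.0004  0.0006] world [0.53  0.053 0.205]
```

Pushing far at 4 N.

Emit:
move_arm(
  deltas=[
    [[0,0,0,-0.003,0,0,0.0],[0,0,0,-0.006,0,0,0.0],[0,0,0,-0.009,0,0,0.0],[0,0,0,-0.012,0,0,0.0],[0,0,0,-0.015,0,0,0.0]],
  ],
)

```text
t: 13.57
eef_pos: [0.498, 0.0558, 0.2055]
ee_rot: [-3.142, -0.0, 3.047]
force: [-2.5, 0.1, 2.4]
width: 0.0002
```

Emit:
move_arm(
  deltas=[
    [[0,0,0,-0.003,0,0,0.0],[0,0,0,-0.006,0,0,0.0],[0,0,0,-0.009,0,0,0.0],[0,0,0,-0.012,0,0,0.0],[0,0,0,-0.015,0,0,0.0]],
  ],
)

```text
t: 13.98
eef_pos: [0.5125, 0.0543, 0.205]
ee_rot: [-3.141, -0.001, 3.046]
force: [-3.7, 0.7, -1.8]
width: 0.0003
```

```bash
python3 -c "
from h import *
delta([.027,-.038,.205])"
```

```text
t 13.98 tcp unit [ 0.0096 -0.0382  0.205 ] F unit [-3.7  0.4 -1.8] w 0.0003
turn [-0.  -0.1  0. ] shift [-0.0174  0.0002 -0.0001] world [0.53  0.053 0.205]
```

Emit:
move_arm(
  deltas=[
    [[0,0,0,-0.003,0,0,0.0],[0,0,0,-0.006,0,0,0.0],[0,0,0,-0.009,0,0,0.0],[0,0,0,-0.011,0,0,0.0],[0,0,0,-0.012,0,0,0.0]],
  ],
)

```text
t: 14.4
eef_pos: [0.5228, 0.0529, 0.2047]
ee_rot: [-3.141, -0.004, 3.046]
force: [-12.6, 2.9, 1.5]
width: 0.0002
```

Emit:
move_arm(
  deltas=[
    [[0,0,0,-0.001,0,0,0.0],[0,0,0,-0.002,0,0,0.0],[0,0,0,-0.003,0,0,0.0]],
  ],
)

```text
t: 14.65
eef_pos: [0.5238, 0.0526, 0.2045]
ee_rot: [-3.14, -0.008, 3.046]
force: [-20.9, 5.0, 6.4]
width: -0.0
```

```bash
python3 -c "
from h import *
delta([.027,-.038,.205])"
```

```text
t 14.65 tcp unit [ 0.021  -0.0388  0.2045] F unit [-21.3   3.    6.4] w -0.0
turn [-0.1 -0.4 -0. ] shift [-0.006   0.0008 -0.0006] world [0.53  0.053 0.205]
```

The force has risen at the stop: 21 N at TCP x = 21 mm. I'll back off and look.

Emit:
move_arm(
  deltas=[
    [[0,0,0,0.02,0,0,0.0],[0,0,0,0.045,0,0,0.0],[0,0,0,0.05,0,-0.04,0.0],[0,0,0,0.05,0,-0.08,0.0],[0,0,0,0.05,0,-0.12,0.0],[0,0,0,0.05,-0.04,-0.12,0.0],[0,0,0,0.05,-0.08,-0.12,0.0],[0,0,0,0.05,-0.12,-0.12,0.0],[0,0,0,0.05,-0.16,-0.12,0.0],[0,0,0,0.05,-0.2,-0.12,0.0],[0,0,0,0.05,-0.24,-0.12,0.0],[0,0,0,0.05,-0.28,-0.12,0.0]],
  ],
)

```text
t: 15.65
eef_pos: [0.452, -0.2236, 0.3271]
ee_rot: [-3.14, 0.004, 3.047]
force: [0.6, 0.7, 0.5]
width: 0.0003
```

Run:
```python
from h import *
from station import viewer
import cv2
delta([-.03,-.038,.205])
ims=[]
for n in('top','scene'):
    f=viewer.grab_frame(n); print(n,proj(f,toW(U,[knob(a,.21) for a in(.25,.28,.31)])).round(1).tolist())
    ims.append(f['frame'])
a=ims[0][185:285,230:330]; b=ims[1][170:270,290:390]
cv2.imwrite('pics/c6.png',np.hstack([cv2.resize(x,(400,400),interpolation=cv2.INTER_CUBIC) for x in(a,b)]))
```

```text
t 15.65 tcp unit [-0.0241 -0.3207  0.3271] F unit [0.5 0.8 0.5] w 0.0003
turn [-0.1  0.2  0.1] shift [0.0061 0.2828 0.1217] world [0.473 0.058 0.205]
top [[292.1, 218.6], [292.3, 216.9], [292.4, 215.2]]
scene [[339.7, 224.1], [340.7, 225.7], [341.7, 227.2]]
```

View pics/c6.png

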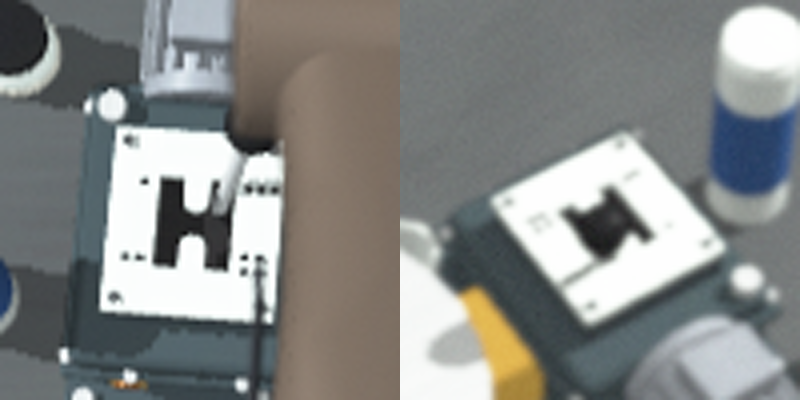

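The scene crop puts the knob at about (605,230), i.e. pixel (341.1,227.4), matching a = 0.31 at (341.7,227.2). In the top view the arm half covers the knob, so I'll clear it for a final check.

Emit:
move_arm(
  deltas=[
    [[0,0,0,0.0,-0.04,0,0.0],[0,0,0,0.0,-0.08,0,0.0],[0,0,0,0.0,-0.12,0,0.0],[0,0,0,0.0,-0.16,0,0.0],[0,0,0,0.0,-0.2,0,0.0],[0,0,0,0.0,-0.24,0,0.0],[0,0,0,0.0,-0.24,0,0.0],[0,0,0,0.0,-0.24,0,0.0]],
  ],
)

```text
t: 16.42
eef_pos: [0.4286, -0.4624, 0.325]
ee_rot: [-3.141, -0.0, 3.043]
force: [-0.1, 0.5, -0.7]
width: 0.0002
```

Run:
```python
from h import *
from station import viewer
import cv2
delta([-.03,-.038,.205])
f=viewer.grab_frame('top')['frame']; g=viewer.grab_frame('scene')['frame']
a=cv2.resize(f[185:285,230:330],(400,400),interpolation=cv2.INTER_CUBIC)
c=cv2.resize(g[170:270,290:390],(400,400),interpolation=cv2.INTER_CUBIC)
cv2.imwrite('pics/c7.png',np.vstack([np.hstack([a,c]),np.hstack([cv2.resize(x,(400,200),interpolation=cv2.INTER_AREA) for x in(f[130:330,60:460],g[140:340,150:550])])]))
```

```text
t 16.42 tcp unit [-0.0247 -0.5606  0.325 ] F unit [-0.1  0.5 -0.7] w 0.0002
turn [-0.1 -0.  -0.2] shift [0.0067 0.5227 0.1195] world [0.473 0.058 0.205]
```

View pics/c7.png

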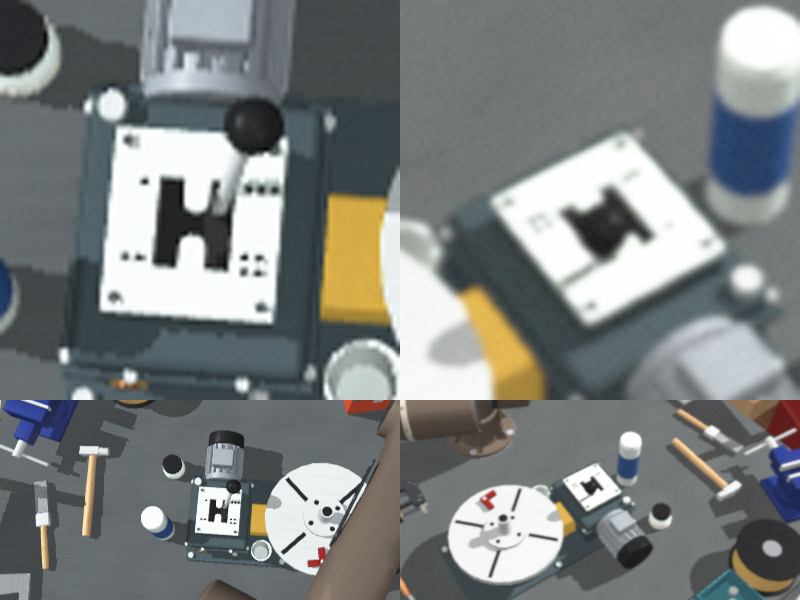

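```bash
python3 -c "
from station import arm
print(arm.job_done())"
```

```text
the job is handed in; nothing more can be done
None
```

The lever is in third gear, and I have handed the job in; no verdict was reported. Using only the outside of the shut fingers, I pushed it out of the left leg, across the channel and into the far right slot until it met the stop. The job took about 16.5 s of the 51 s allowed.

- **Forces:** The lever moved freely at 3–5 N. At the end of the slot the force rose from 4 N to 13 N, then to 21 N over the last millimetre. I read that as the slot end and backed off.
- **Extra sideways push:** My first push across stopped a few millimetres short of the right leg. I saw this in the camera image and pushed again before going forward.
- **Final position:** The last images show the knob at third, beside the three studs. The scene camera puts it at a lean of about 0.31, fully home. The top camera reads about 0.29, and finger position suggests slightly less (0.27–0.29). I put that difference down to measurement error and did not resolve it further; the firm stop is why I judged it fully home.
- **Bystanders:** The objects visible in the last views look undisturbed. I checked them only by eye, and the arm hid part of the top view. The robot ended clear of everything.

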